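# Feed a blood-typing cassette from its peg into the reader's chute

### The job

Take the tall test cassette off its display peg, lifting it over the peg's upturned tip without straining the peg, and let it slide foot first down the leaning chute of the reader into the well. Then press on its tab end until the carriage in the well is all the way down on its stop, and let go. Leave the short pack on its peg and the two bottles where they are.

Things in the scene. Friction and masses are not known exactly. Their poses are not given: they have to be found in the camera images.
- cassette_center (a point): Centre of the tall test cassette: a rigid white plate 140 mm tall, 60 wide, 8 thick, about 90 g, six narrow windows. Axes: x thickness, y width, z up from foot to tab end (70 mm each way). It has a 76 mm body, above it a 24 mm slot zone, then a solid 40 mm head whose top 30 mm is a tab 44 mm wide: the place to grip, across the thickness. Centre of mass about 15 mm below this point.
- cassette_foot (a point): Middle of the cassette's foot edge, same axes as cassette_center.
- cassette_slot (a point): Middle of the upper edge of the cassette's hang slot, 30 mm above cassette_center; the cassette hangs upright by this edge, its x axis along the peg. The slot is 24 mm tall, 16 mm wide.
- stand_a: Fixed steel peg stand that carries the tall cassette. Origin: on the bench at the foot of its post; x points away from the peg. Post 16 mm wide, ending at the peg's height; base plate 120 x 90 x 8 mm. A twin stand some 130 to 270 mm to one side carries the short pack.
- stand_a_peg (a point): Middle of the peg's upper face, 150 mm above the bench; axes as stand_a. The peg is a level strip 8 mm wide, 5 mm thick, reaching 55 mm to either side: at x = +55 mm the post, at x = -55 mm its last 4 mm bent up into a tip 9 mm higher than the strip's upper face. The cassette hangs within 10 mm of this point and passes over the tip when lifted 9 to 19 mm.
- short_pack_center (a point): Centre of the short pack on the twin stand: same make, same head and slot, but only 110 mm tall with three windows. To be left hanging.
- chute_mouth (a point): Point on the axis of the white reader's metal chute, level with its lip. z points up along the chute, 35 degrees from vertical, leaning to the reader's front (the robot's side); y is level, along the slot's width; x points up and away from the robot. The mouth spans x -20 to +38 mm, y -50 to +50 mm. Reader: fixed, 270 x 170 mm, rear box 125 mm high, chute to 175 mm.
- chute_throat (a point): Point on the chute's axis 55 mm down from chute_mouth, same axes: here the funnel has narrowed from four sides to a slot 13 mm (x) by 66 mm (y) centred on this point; below it the well goes straight on. A cassette let go with its foot here, tab end up, slides by its weight onto the carriage, ending about 26 mm proud of the lip (6 mm when fully home).
- well_bottom (a point): Point on the chute's axis where the cassette's foot is when fully home, 134 mm down the chute from chute_mouth; same axes.
- carriage (a joint): Grey carriage in the well, under the cassette: 0 m is up (its top 114 mm down from chute_mouth), 0.020 m down on its firm stop (134 mm); starts at 0 to 0.005. It gives way along the chute under about 6 N, moves stiffly and stays where left. The cassette's weight does not move it: push with shut fingers on the tab end.
- dropper_center (a point): Centre of the white dropper bottle, 30 mm diameter, 68 mm tall, standing on the bench before the reader. Leave it alone.
- vial_center (a point): Centre of the glass vial, 34 mm diameter, 85 mm tall, standing on the bench beside the stands. Leave it alone.
There are look-alikes about, which are no part of the job. Leave any yellow look-alike of the stand_a alone.

How it is judged:
On the way:
1. the cassette is clear of its peg, beyond the upturned tip (x of cassette_center in the frame of stand_a below -0.12 m), for 0.1 s.
At the end, for the whole second after the job is handed in: The tall cassette stands in the reader's well foot down, its foot within 9 mm of the well's bottom point and its length within 0.12 rad of the chute, with the carriage pressed down more than 17 mm of its 20 mm; it is at rest and released, and the short pack still hangs on its peg (value of joint carriage above 0.017 m and distance between cassette_foot and well_bottom below 0.009 m and angle between the z axis of cassette_center and the z axis of well_bottom, either way round below 0.12 rad and z of cassette_center in the frame of well_bottom above 0.05 m and linear speed of cassette below 0.02 m/s and distance of short_pack_center from where it was at the start of the episode below 0.03 m and angular speed of cassette below 0.3 rad/s); the robot touches nothing.
It fails at once if the peg is strained: more than 20 N between the cassette and its stand (contact force between cassette and stand_a above 20 N).
It fails at once if the short pack is moved by more than 30 mm (distance of short_pack_center from where it was at the start of the episode above 0.03 m).
It fails at once if the dropper bottle is moved by more than 20 mm (distance of dropper_center from where it was at the start of the episode above 0.02 m).
It fails at once if the vial is moved by more than 20 mm (distance of vial_center from where it was at the start of the episode above 0.02 m).
It also fails if it takes over 48 s, if anything falls off the work surface, if the arm or the gripper's body presses on something with over 40 N, if the wrist force passes 120 N, or if a joint passes its speed limit or range.

### The arm

A 7-joint arm with a two-finger parallel gripper is mounted at the origin on the work surface. World frame = base frame: x ahead of the robot, y to its left, z up, the work surface at z = 0. Lengths are in m, angles in rad, forces in N, time in s.
With the tool pointing down it reaches from about 0.425 to 0.925 m from the base axis. Payload 6.8 kg.
Tool frame: the origin (TCP) lies on the centre line of the jaws, within the pads' length; the fingertips stand 22 mm ahead of it and the grasp point (between the pads) lies 3 mm ahead of it; z points along the fingers, y is the direction in which the jaws open and shut (so a half turn about z gives the same grasp; the last joint's range is limited). The gripper opens to 85 mm and grips with 20 to 120 N. Pads are 22 mm wide; open, the fingers measure 114 mm over their backs; the gripper's body (76 mm by 85 mm) begins 54 mm behind the grasp point. The pads swing forward as they close: fully open they stand 13 mm farther back than shut.
Start: joints at [-1.409, 0.477, 0.022, 1.555, -0.011, 1.109, -0.083], TCP at [0.18, 0.651, 0.253] pointing down, gripper open.
Joint ranges: [-2.96, 2.96], [-0.34, 2.1], [-1.41, 1.46], [0.24, 2.44], [-1.37, 4.51], [0.17, 1.92], [-2.96, 2.96]. Speed limits (rad/s): [2.39, 2.39, 3.14, 3.14, 3.14, 3.14, 3.14].

### API

Orientations are given as a rotation vector (axis times angle).
In Python, from rig import r, eoat, solver, vision, job, nets, sensors gives the robot as it stands. The module is installed in compiled form; this text tells all that it offers. Calls block until the motion is done:
- r.movep(position, orientation): joint-space move of the TCP to a pose.
- r.move_straight(position, attitude=None, speed=0.15, f_stop=None): straight line of the TCP; attitude=None keeps the orientation; speed is the mean speed in m/s. With f_stop (N) it stops when the force on the tool has changed by that much, and returns True; else False.
- r.move_joints(angles): joint-space move.
- eoat.grip(opening, effort=None): finger opening in m; effort is the grip in N (None keeps the last); returns when the fingers have stopped.
- r.sleep(seconds).
- solver.inverse_kinematics(position, orientation): joint angles nearest the present ones, or None.
- vision.camera(name): name is "scene" or "side" or "wrist"; returns the picture (384x512x3 uint8, red, green, blue); there is no depth.
- vision.camera_params(name): a dict with "vfov" (degrees; the focal length in pixels is half the picture's height over the tangent of half this angle, whatever the lens; pixels are square), "cx", "cy" (the principal point, pixels), "R" (3x3) and "t" (3): a world point X has camera coordinates R X + t; the wrist camera has in their place "hand_eye" (4x4, takes a point from camera to tool coordinates, whose origin is the TCP and whose axes are the flange's). Camera axes: x right, y down, z forward; pixel columns grow to the right and rows downward; lengths in m; the calibration is good to about 2 mm. The wrist camera is an equidistant fisheye: a pixel r from the principal point sees the ray r / f radians off the axis. A picture is of the moment at which its call begins: read the wrist's pose just before it. camera_params takes no time and is no camera call.
A pose or a line that the arm cannot do raises r.IKError and nothing moves.
- job.finish_job(): hands the job in, once; it reports no verdict.
Trained networks look in the newest picture that a camera, given by its name, has taken for a name from the list of things; names that differ only in an ending like _2 or _b are one class to them, and where a whole thing is asked for, a point or a joint stands for the part that bears it (a point fixed in the world has none). Each returns a list of dicts, best first, with "score" (0 to 1); they miss things now and then, are a little off and sometimes report something else, mostly with a low value. They report only what shows in the picture. A call takes as long as a camera call. They do not tell look-alikes from the thing itself.
- nets.trace(camera, name): "mask" (384x512 bool, what is visible of it) and "box" ([left, top, right, bottom] in pixels, round what is visible of it).
Readings, each from a call of its own:
- sensors.get_clock(): time.
- sensors.get_joints(): joint angles.
- sensors.get_qvel(): joint speeds.
- sensors.get_joint_torque(): joint torques, N m.
- sensors.get_tool_pos(): TCP position.
- sensors.get_tcp_rot(): TCP orientation.
- sensors.get_contact_force(): force on the tool from outside, world axes, zero at the start.
- sensors.get_ft_torque(): the same for the moment, N m.
- sensors.get_grip_width(): finger opening in m.
Only numpy, scipy, OpenCV 4.12 (cv2) and the standard library are available. Lean on these libraries where they do the work, as an engineer would, in place of code of your own. Each camera call takes 0.05 s, during which the arm holds its last target.

## Working session

There is one attempt and no reset: what is moved stays moved. The work goes in short steps, each a Python script; the robot and the scene stay as the last script left them, time stands still between calls to the robot, and variables do not carry over. Pictures are saved under pics/ and viewed, and the job is handed in when it is done.

```bash
mkdir -p pics; ls; cat > h.py <<'E'
from rig import r, eoat, solver, vision, job, nets, sensors
import numpy as np, cv2
from scipy.spatial.transform import Rotation as Ro
def snap(c,f,scale=1.5):
    im=vision.camera(c); cv2.imwrite(f'pics/{f}.png',cv2.resize(im[:,:,::-1],None,fx=scale,fy=scale,interpolation=cv2.INTER_CUBIC)); return im
E
python3 - <<'E'
from h import *
for c in ['scene','side','wrist']:
    im=snap(c,c+'0'); np.save(c+'0.npy',im); p=vision.camera_params(c); print(c,p)
print(sensors.get_tool_pos(),sensors.get_tcp_rot(),sensors.get_clock())
E
```

```text
pics
scene {'vfov': 45.11190168255365, 'cx': 257.3794249071601, 'cy': 191.38013607598654, 'R': array([[-0.08703867,  0.99618819, -0.00577587],
       [ 0.75229395,  0.06192626, -0.65591078],
       [-0.6530529 , -0.06143475, -0.75481633]]), 't': array([-0.02602467, -0.33844074,  1.61395648])}
side {'vfov': 51.36626248424869, 'cx': 256.49486210813444, 'cy': 199.85410884743953, 'R': array([[ 0.73169413, -0.68146247,  0.01525162],
       [-0.30797724, -0.35047418, -0.88448735],
       [ 0.60809023,  0.64247704, -0.46631483]]), 't': array([-0.36925683,  0.31739341,  0.60842909])}
wrist {'vfov': 65.70646984690485, 'cx': 251.94531391368525, 'cy': 194.9743899669901, 'hand_eye': array([[ 2.06305099e-04, -9.63108715e-01, -2.69112542e-01,
         6.85930401e-02],
       [ 9.99999977e-01,  1.83538922e-04,  1.09757645e-04,
        -3.92722421e-05],
       [-5.63159182e-05, -2.69112559e-01,  9.63108731e-01,
        -1.19614980e-01],
       [ 0.00000000e+00,  0.00000000e+00,  0.00000000e+00,
         1.00000000e+00]])}
[0.17976192 0.65019388 0.25255232] [-4.22408000e-01 -3.11292451e+00  2.18090492e-03] 0.15
```

View pics/scene0.png

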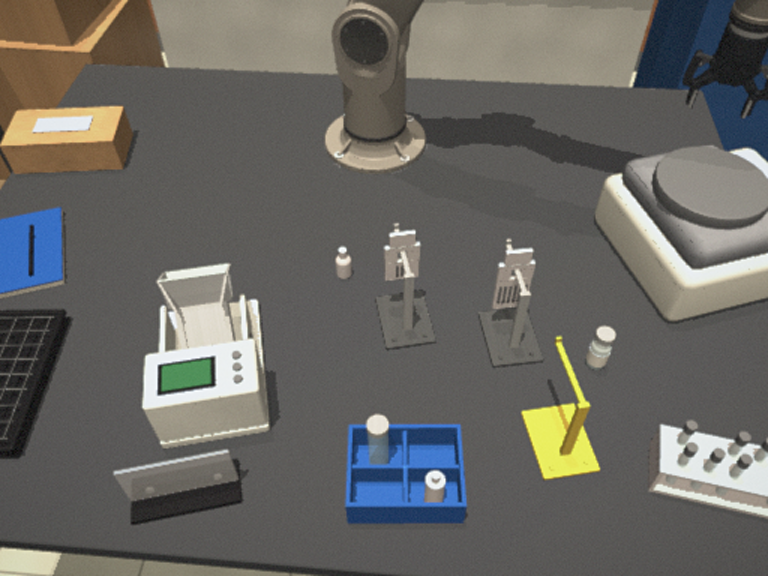

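View pics/side0.png

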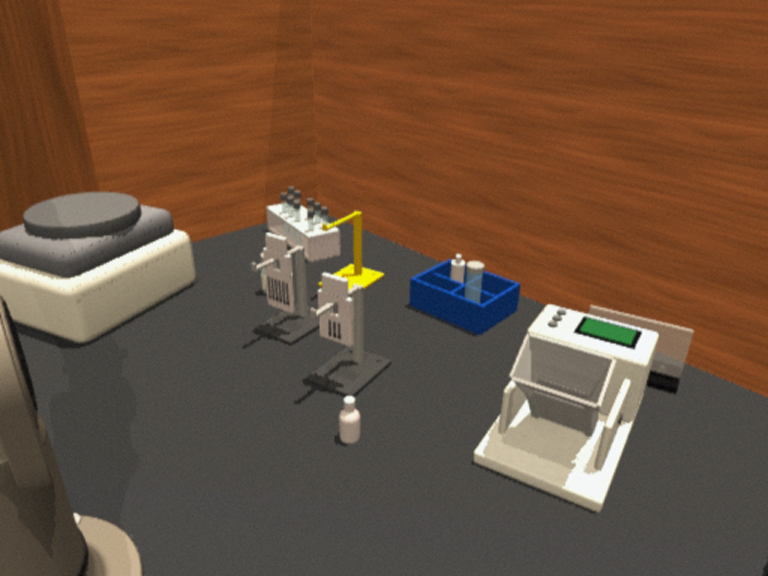

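View pics/wrist0.png

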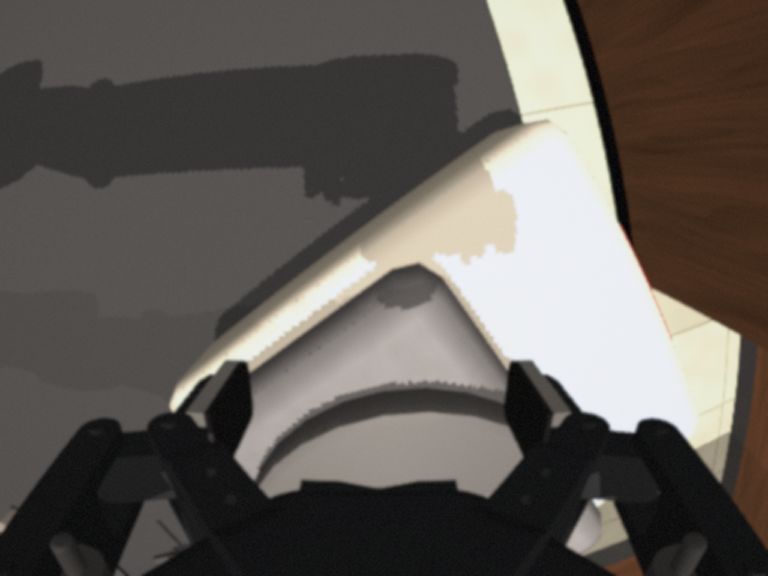

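```bash
python3 - <<'E'
from h import *
for c,b in [('scene',(230,140,440,260)),('scene',(85,165,195,300)),('side',(150,130,280,310)),('side',(300,190,450,340))]:
    im=np.load(c+'0.npy'); s=im[b[1]:b[3],b[0]:b[2]]; k=int(min(800/s.shape[1],600/s.shape[0]))
    cv2.imwrite(f'pics/crop_{c}_{b[0]}.png',cv2.resize(s[:,:,::-1],None,fx=k,fy=k,interpolation=cv2.INTER_CUBIC)); print(c,b,k)
E
```

```text
scene (230, 140, 440, 260) 3
scene (85, 165, 195, 300) 4
side (150, 130, 280, 310) 3
side (300, 190, 450, 340) 4
```

```bash
python3 - <<'E'
from h import *
for c in ['scene','side']:
    vision.camera(c)
    for n in ['cassette_center','stand_a','chute_mouth','dropper_center','vial_center']:
        for d in nets.trace(c,n)[:3]:
            np.save(f'm_{c}_{n}.npy',d['mask']); print(c,n,round(d['score'],2),np.round(d['box'],1))
print(sensors.get_clock())
E
```

```text
scene cassette_center 0.92 [327.5 165.4 356.3 205.4]
scene stand_a 0.8 [351.5 225.4 399.3 318.7]
scene dropper_center 0.52 [225.3 162.  235.2 186.9]
scene vial_center 0.72 [392.  217.2 411.9 247.8]
side cassette_center 0.68 [176.9 153.2 197.5 208.9]
side stand_a 0.77 [213.5 140.2 257.1 192.7]
side stand_a 0.68 [168.1 163.9 214.6 231.9]
side chute_mouth 0.33 [167.3 163.4 210.5 231.7]
side dropper_center 0.67 [228.4 266.9 241.4 294.9]
side dropper_center 0.65 [173.3 156.1 195.5 208.4]
side vial_center 0.63 [174.9 183.3 176.5 193.2]
0.75
```

View pics/crop_scene_230.png

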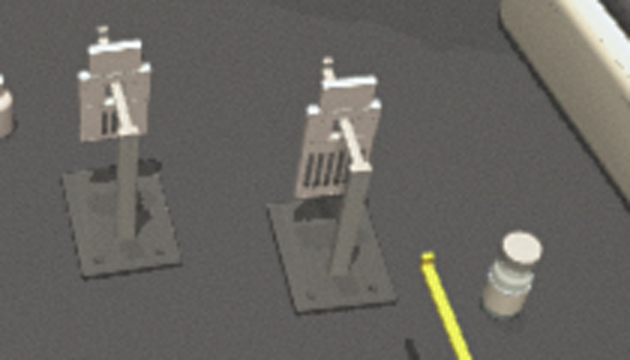

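View pics/crop_scene_85.png

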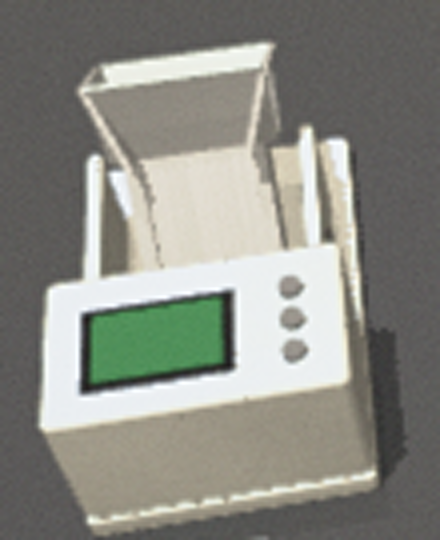

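View pics/crop_side_150.png

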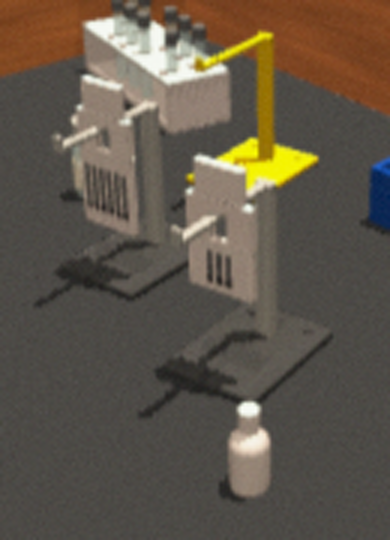

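View pics/crop_side_300.png

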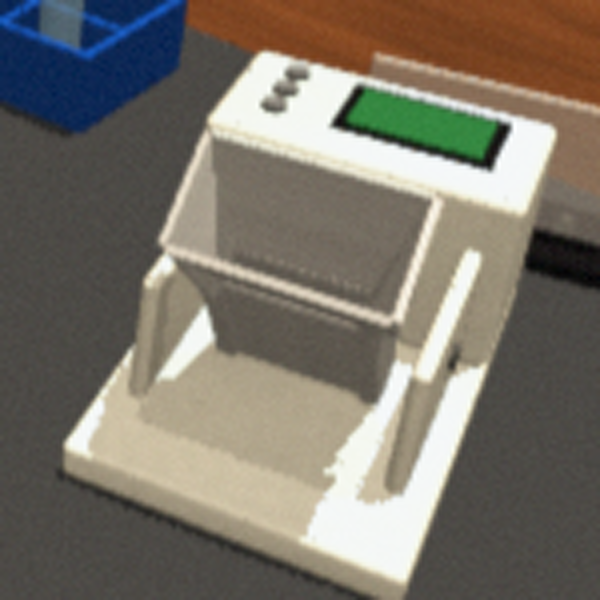

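```bash
cat >> h.py <<'E'
from scipy.optimize import least_squares
try:
    P={c:vision.camera_params(c) for c in ['scene','side','wrist']}
except Exception as e: print(e)
def proj(c,X,T=None):
    p=P[c]; f=192/np.tan(np.radians(p['vfov']/2)); X=np.atleast_2d(X)
    if c=='wrist':
        M=np.linalg.inv(T@p['hand_eye']); Y=X@M[:3,:3].T+M[:3,3]
        rr=np.hypot(Y[:,0],Y[:,1]); th=np.arctan2(rr,Y[:,2]); return np.c_[p['cx']+f*th*Y[:,0]/rr,p['cy']+f*th*Y[:,1]/rr]
    Y=X@p['R'].T+p['t']; return np.c_[p['cx']+f*Y[:,0]/Y[:,2],p['cy']+f*Y[:,1]/Y[:,2]]
def tri(a,b):
    g=lambda X:np.r_[(proj('scene',X)-a).ravel(),(proj('side',X)-b).ravel()]
    s=least_squares(g,[0.6,0,0.1]); return s.x, np.sqrt(2*s.cost)
def Tz(yaw): return Ro.from_euler('z',yaw).as_matrix()
E
python3 - <<'E'
from h import *
A=lambda x,y:np.array([230+(x+.5)/3-.5,140+(y+.5)/3-.5]); B=lambda x,y:np.array([150+(x+.5)/3-.5,130+(y+.5)/3-.5])
C=lambda x,y:np.array([85+(x+.5)/4-.5,165+(y+.5)/4-.5]); D=lambda x,y:np.array([300+(x+.5)/4-.5,190+(y+.5)/4-.5])
for n,a,b in [('tip',A(327,62),B(57,136)),('postend',A(361,165),B(152,104)),('tabL(y+)',A(377,79),B(85,78)),('tabR',A(325,83),B(121,90)),
  ('mouth near y+',C(273,45),D(163,243)),('mouth near y-',C(102,63),D(400,322)),('mouth far y+',C(270,70),D(212,130)),('mouth far y-',C(80,92),D(438,200)),
  ('box f y+',C(335,243),D(212,130)),('box f y-',C(45,288),D(525,215)),('box r y+',C(350,380),D(265,52)),('box r y-',C(42,430),D(555,125))]:
    print(n,*[np.round(v,4) for v in tri(a,b)])
# cassette fit
pts=[('scene',(4,-22,70),A(325,84)),('scene',(4,22,70),A(377,79)),('scene',(4,30,40),A(380,103)),('scene',(4,-30,-70),A(298,195)),('scene',(4,-30,40),A(308,110)),
('side',(-4,22,70),B(84,77)),('side',(-4,-22,70),B(122,90)),('side',(-4,30,-70),B(83,216)),('side',(-4,-30,-70),B(137,236))]
def g(v,full=False):
    return np.concatenate([(proj(c,np.array([v[0],v[1],v[3]])+Tz(v[2])@np.array(o)/1000)-q).ravel() for c,o,q in pts])
s=least_squares(g,[.6,.2,0,.12]);print(s.x,np.round(s.fun.reshape(-1,2),1).tolist())
E
```

```text
tip [0.4603 0.2753 0.1589] 0.2705
postend [0.57   0.2985 0.1519] 1.1781
tabL(y+) [0.5096 0.3087 0.1892] 1.1079
tabR [0.5175 0.2666 0.189 ] 1.2257
mouth near y+ [ 0.5369 -0.1918  0.1412] 0.2342
mouth near y- [ 0.563  -0.2969  0.1426] 1.5156
mouth far y+ [ 0.5888 -0.1765  0.1754] 1.0387
mouth far y- [ 0.6143 -0.2823  0.1758] 0.5022
box f y+ [ 0.6722 -0.1268  0.1198] 0.7311
box f y- [ 0.7188 -0.2847  0.1221] 0.5082
box r y+ [ 0.7671 -0.0973  0.1231] 0.8278
box r y- [ 0.8128 -0.2556  0.1247] 0.3474
[0.51344849 0.28582231 0.2425281  0.12301855] [[-0.8, 0.6], [-0.4, 0.2], [-0.1, 0.3], [-1.4, 0.9], [0.2, 0.8], [-1.7, -0.8], [-1.3, -1.4], [0.5, 0.3], [-0.7, -0.3]]
```

```bash
cat >> h.py <<'E'
CY=0.20; CC=np.array([.5133,.2865,.120])
RY=0.275; CM=np.array([.568,-.239,.153])
def tdown(yaw,s):  # tool y = s*x-axis of yaw, z down
    X=Tz(yaw); y=s*X[:,0]; z=-X[:,2]; return np.c_[np.cross(y,z),y,z]
def chuteR(yaw,tilt=np.radians(35)): return Tz(yaw)@Ro.from_euler('y',-tilt).as_matrix()
def tchute(yaw,s):
    X=chuteR(yaw); y=s*X[:,0]; z=-X[:,2]; return np.c_[np.cross(y,z),y,z]
rv=lambda M:Ro.from_matrix(M).as_rotvec()
E
python3 - <<'E'
from h import *
print(chuteR(RY)[:,2],chuteR(RY)[:,0])
for s in (1,-1):
    for n,p,M in [('hover',CC+[0,0,.16],tdown(CY,s)),('grasp',CC+[0,0,.063],tdown(CY,s)),('out',CC+[0,0,.063+.03]-.15*Tz(CY)[:,0],tdown(CY,s)),
      ('pre',CM+.15*chuteR(RY)[:,2],tchute(RY,s)),('ins',CM+.085*chuteR(RY)[:,2],tchute(RY,s)),('press',CM+.02*chuteR(RY)[:,2],tchute(RY,s)),('lookd',CM+[-.03,0,.25],tdown(RY,s))]:
        q=solver.inverse_kinematics(p,rv(M)); print(s,n,np.round(p,3),None if q is None else np.round(q,2))
E
```

```text
[-0.55202442 -0.15575292  0.81915204] [0.78837257 0.22243823 0.57357644]
1 hover [0.513 0.286 0.28 ] [-0.96  0.32  0.44  1.76 -0.15  1.09 -0.27]
1 grasp [0.513 0.286 0.183] [-0.94  0.43  0.42  1.86 -0.22  0.89 -0.21]
1 out [0.366 0.257 0.213] [-1.1   0.15  0.39  2.14 -0.07  0.86 -0.47]
1 pre [ 0.485 -0.262  0.276] [ 0.24  0.13  0.43  2.14 -0.91  0.7   1.6 ]
1 ins [ 0.521 -0.252  0.223] [ 0.37  0.24  0.23  2.14 -1.05  0.59  1.7 ]
1 press [ 0.557 -0.242  0.169] [ 0.49  0.36  0.02  2.12 -1.16  0.47  1.81]
1 lookd [ 0.538 -0.239  0.403] [-0.59  0.5   1.35  1.62 -0.49  1.42  1.08]
-1 hover [0.513 0.286 0.28 ] [-0.49  0.32 -0.15  1.73  0.05  1.1   2.68]
-1 grasp [0.513 0.286 0.183] [-0.44  0.42 -0.22  1.82  0.12  0.91  2.62]
-1 out [0.366 0.257 0.213] [-0.61  0.16 -0.16  2.11  0.03  0.87  2.56]
-1 pre [ 0.485 -0.262  0.276] [-0.44  0.33  1.32  2.17 -1.16  0.95 -1.3 ]
-1 ins [ 0.521 -0.252  0.223] [-0.13  0.33  0.85  2.17 -1.24  0.77 -1.27]
-1 press [ 0.557 -0.242  0.169] [ 0.16  0.39  0.43  2.14 -1.33  0.6  -1.21]
-1 lookd [ 0.538 -0.239  0.403] [-0.57  0.46  1.29  1.62 -0.45  1.41 -2.1 ]
```

```bash
cat >> h.py <<'E'
def tool():
    T=np.eye(4);T[:3,:3]=Ro.from_rotvec(sensors.get_tcp_rot()).as_matrix();T[:3,3]=sensors.get_tool_pos();return T
E
python3 - <<'E'
from h import *
r.movep(CC+[0,0,.16],rv(tdown(CY,1))); print(sensors.get_clock()); eoat.grip(.045,30); print(sensors.get_clock())
T=tool(); im=snap('wrist','w1'); np.save('w1.npy',im); np.save('w1T.npy',T); print(T[:3,3])
im=im[60:330,100:400]; cv2.imwrite('pics/w1c.png',cv2.resize(im[:,:,::-1],None,fx=2,fy=2,interpolation=cv2.INTER_CUBIC))
E
```

```text
2.55
3.025
[0.51328014 0.28656369 0.28000465]
```

View pics/w1.png

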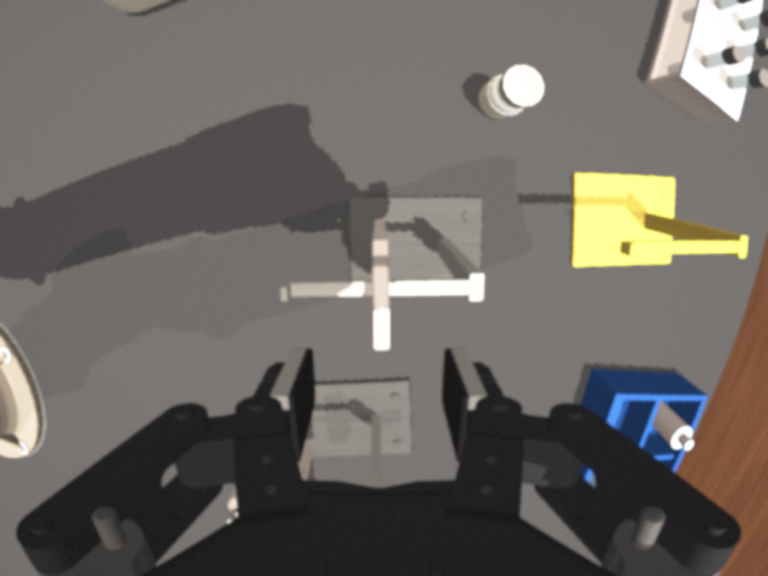

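```bash
python3 - <<'E'
from h import *
im=np.load('w1.npy');T=np.load('w1T.npy');k=5;b=(175,110,335,245)
s=cv2.resize(im[b[1]:b[3],b[0]:b[2],::-1],None,fx=k,fy=k,interpolation=cv2.INTER_CUBIC)
cv2.imwrite('pics/w1d_raw.png',s)
X=[CC+Tz(CY)@np.array([a,y,70])/1000 for a in(-4,4) for y in(-22,22)]+[CC+Tz(CY)@np.array([a,y,40])/1000 for a in(-4,4) for y in(-30,30)]
for q in proj('wrist',np.array(X),T): 
    u=(np.array(q)-b[:2]+.5)*k-.5; cv2.circle(s,tuple(int(v) for v in u),3,(0,0,255),-1)
cv2.imwrite('pics/w1d.png',s)
E
```

```text
(no output)
```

View pics/w1d.png

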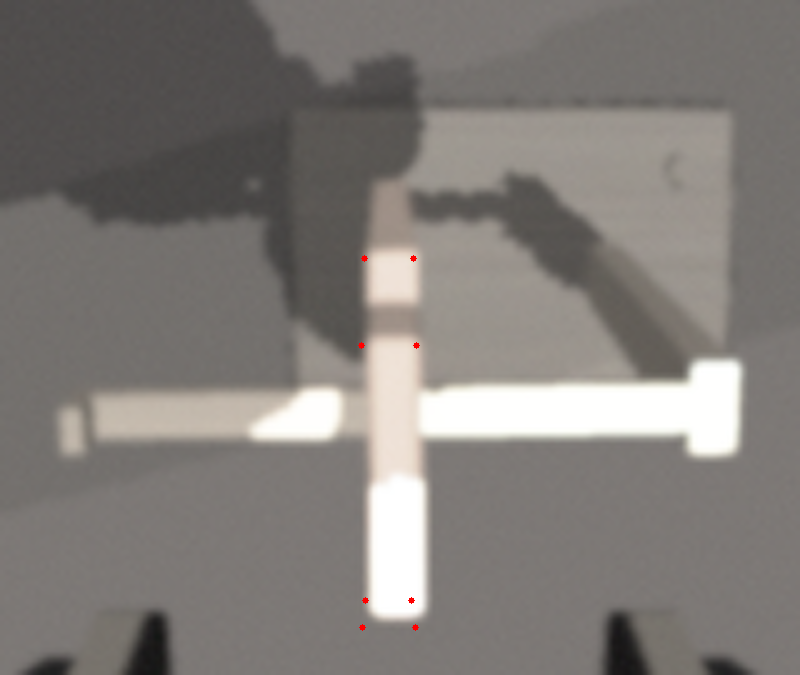

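View pics/w1d_raw.png

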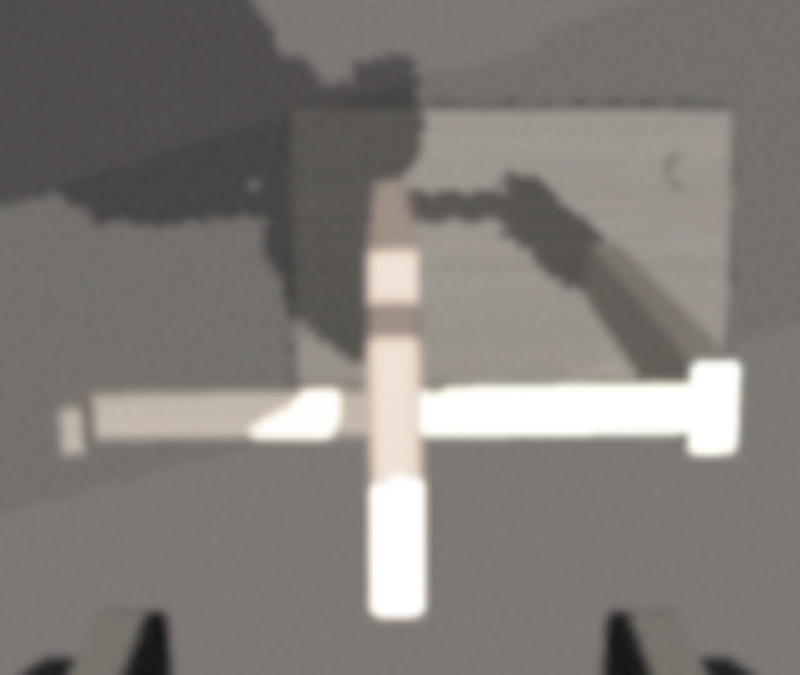

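```bash
python3 - <<'E'
from h import *
T=np.load('w1T.npy')
W=lambda x,y:np.array([175+(x+.5)/5-.5,110+(y+.5)/5-.5])
pts=[((-4,22,70),W(368,336)),((4,22,70),W(422,336)),((-4,-22,70),W(370,618)),((4,-22,70),W(427,618)),((-4,30,40),W(367,247)),((4,30,40),W(420,247))]
g=lambda v:np.concatenate([(proj('wrist',np.array([v[0],v[1],.12])+Tz(v[2])@np.array(o)/1000,T)-q).ravel() for o,q in pts])
s=least_squares(g,[.513,.286,.2]);print(s.x,np.round(s.fun,1))
# peg: axis by tip and post, z=.15
pp=[((-55,0,9),W(72,430)),((55,-8,0),W(714,455)),((55,8,0),W(714,362))]
g=lambda v:np.concatenate([(proj('wrist',np.array([v[0],v[1],.15])+Tz(v[2])@np.array(o)/1000,T)-q).ravel() for o,q in pp])
s=least_squares(g,[.513,.286,.2]);print(s.x,np.round(s.fun,1))
E
```

```text
[0.5140979  0.28827679 0.21376076] [-0.1 -0.1  0.2 -0.3  0.4 -0.  -0.5 -0.2  0.4  0.4 -0.4  0.2]
[0.51488095 0.28816326 0.21311792] [ 1.1 -0.  -1.  -0.6 -0.2  0.5]
```

```bash
sed -i 's/^CY=.*/CY=0.2135; CC=np.array([.5141,.2883,.120])/' h.py; python3 - <<'E'
from h import *
G=rv(tdown(CY,1))
r.movep(CC+[0,0,.12],G)
print(r.move_straight(CC+[0,0,.063],G,speed=.08,f_stop=15))
f0=np.array(sensors.get_contact_force())
print(eoat.grip(0,45),sensors.get_grip_width(),np.round(sensors.get_contact_force()-f0,2))
T=tool();im=snap('wrist','w2'); np.save('w2.npy',im);print(T[:3,3],sensors.get_clock())
E
```

```text
False
False 0.007081802712229203 [-0.34  0.89  3.37]
[0.51431209 0.2884426  0.18349908] 4.6917
```

View pics/w2.png

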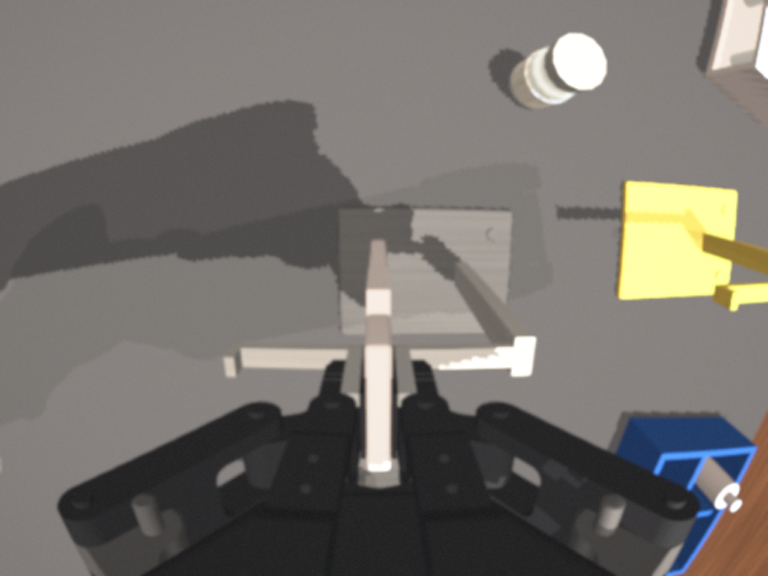

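```bash
python3 - <<'E'
from h import *
G=rv(tdown(CY,1)); p0=tool()[:3,3]
f0=np.array(sensors.get_contact_force())
print(r.move_straight(p0+[0,0,.014],G,speed=.03,f_stop=10),np.round(sensors.get_contact_force()-f0,2))
X=Tz(CY)[:,0]
print(r.move_straight(p0+[0,0,.014]-.03*X,G,speed=.06,f_stop=8),np.round(sensors.get_contact_force()-f0,2))
im=snap('wrist','w3');snap('side','s3'); print(tool()[:3,3],sensors.get_clock(),sensors.get_grip_width())
E
```

```text
False [ 1.3   0.42 -4.55]
False [ 1.29  1.61 -4.78]
[0.48536697 0.28220902 0.19765283] 6.075 0.00744676890171965
```

View pics/s3.png

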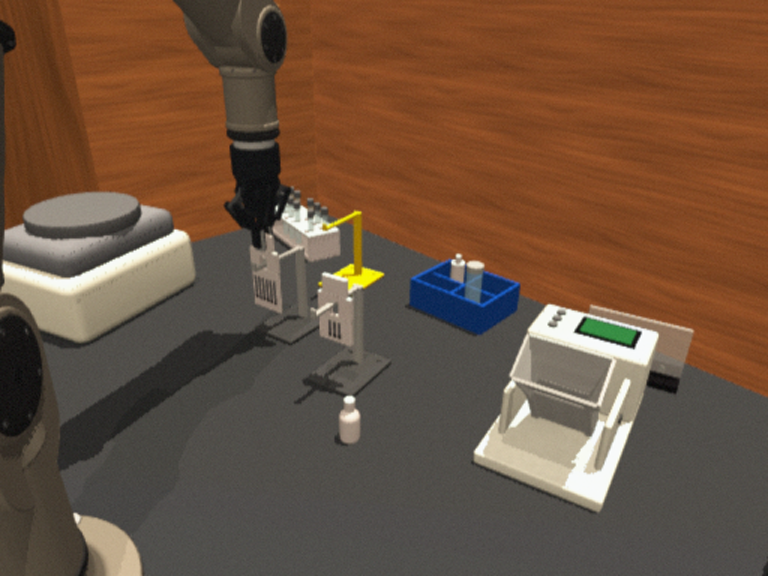

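```bash
python3 - <<'E'
from h import *
G=rv(tdown(CY,1)); p0=tool()[:3,3]; X=Tz(CY)[:,0]
print(r.move_straight(p0-.085*X,G,speed=.12,f_stop=10))
p=p0-.085*X; r.sleep(.1)
r.move_straight(p+[0,0,.16],G,speed=.25)
Z=chuteR(RY)[:,2]
for d in (.20,.22,.25):
    q=solver.inverse_kinematics(CM+d*Z,rv(tchute(RY,1))); print(d,CM+d*Z,None if q is None else np.round(q,2))
print(np.round(sensors.get_joints(),2),tool()[:3,3],sensors.get_clock(),sensors.get_grip_width())
for y in (.1,0,-.1):
    for M in (tdown(.2,1),tchute(RY,1)):
        q=solver.inverse_kinematics([.43,y,.36],rv(M));print(y,None if q is None else np.round(q,2))
E
```

```text
False
0.2 [ 0.45759512 -0.27015058  0.31683041] [ 0.67  0.06  0.02  2.1  -0.76  0.76  1.47]
0.22 [ 0.44655463 -0.27326564  0.33321345] [-0.31 -0.03  1.04  2.13 -0.69  0.8   1.44]
0.25 [ 0.4299939  -0.27793823  0.35778801] [-0.29 -0.12  0.99  2.11 -0.56  0.82  1.32]
[-1.11  0.05  0.42  1.89 -0.02  1.21 -0.47] [0.40182772 0.26378421 0.35635469] 7.825 0.007001071727502656
0.1 [-0.95 -0.05  0.57  1.97  0.03  1.22 -0.19]
0.1 [-0.46 -0.33  0.02  2.31  0.19  0.56 -0.29]
0 [-0.88 -0.1   0.7   1.99  0.07  1.23 -0.01]
0 [-0.08 -0.33  0.02  2.31 -0.22  0.57  0.36]
-0.1 [-0.85 -0.1   0.9   1.98  0.09  1.23  0.21]
-0.1 [-0.19 -0.32  0.38  2.28 -0.26  0.63  0.66]
```

```bash
python3 - <<'E'
from h import *
Z=chuteR(RY)[:,2]
q0=np.array(sensors.get_joints()); q1=np.array([.67,.06,.02,2.1,-.76,.76,1.47])
for a in (.25,.5,.75,1):
    r.move_joints(q0+a*(q1-q0)); T=tool(); print(a,np.round(T[:3,3],3),np.round(T[:3,3]+.133*T[:3,2],3))
    if (T[:3,3]+.133*T[:3,2])[2]<.16: break
else:
    r.movep(CM+.2*Z,rv(tchute(RY,1)))
    T=tool(); im=snap('wrist','w4'); np.save('w4.npy',im);np.save('w4T.npy',T); snap('side','s4'); snap('scene','c4')
print(np.round(sensors.get_joints(),2),tool()[:3,3],sensors.get_clock(),sensors.get_grip_width())
E
```

```text
0.25 [0.459 0.159 0.334] [0.458 0.183 0.203]
0.5 [0.497 0.037 0.324] [0.515 0.077 0.198]
0.75 [ 0.503 -0.109  0.318] [ 0.55  -0.068  0.201]
1 [ 0.459 -0.269  0.316] [ 0.532 -0.247  0.207]
[ 0.67  0.06  0.02  2.1  -0.76  0.76  1.46] [ 0.45804022 -0.26945364  0.31692251] 10.8 0.007341767656016058
```

View pics/w4.png

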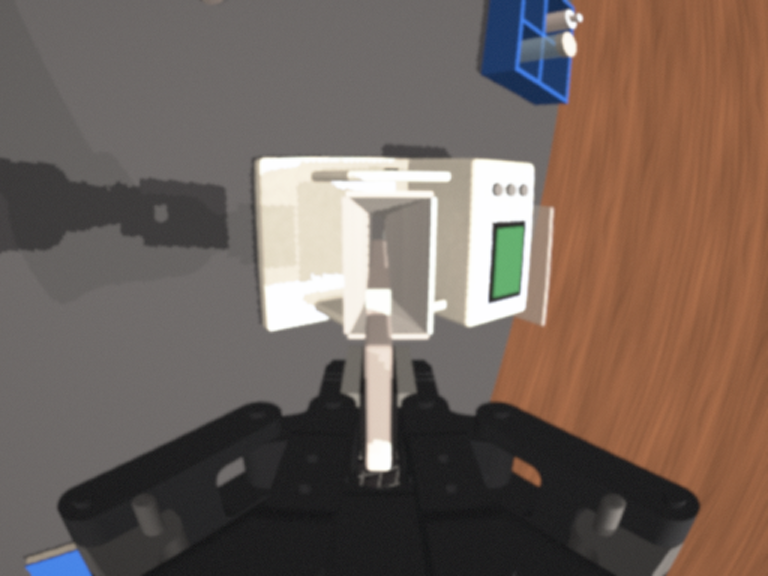

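View pics/s4.png

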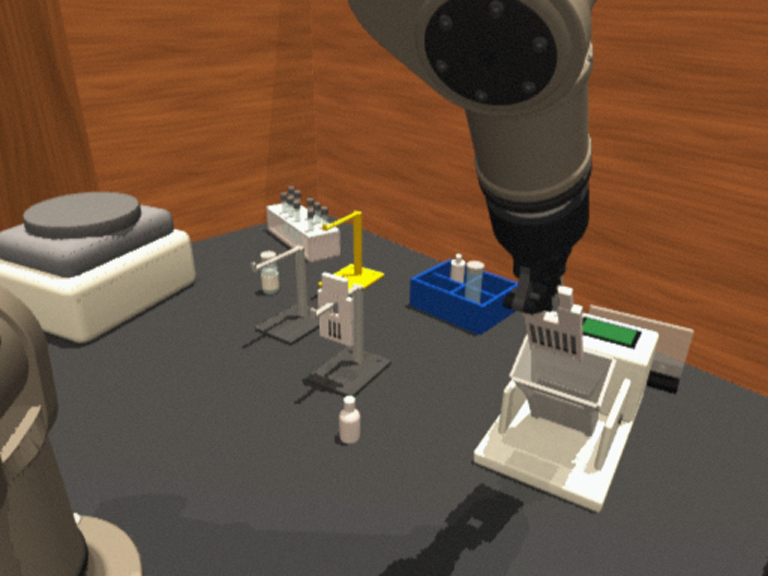

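```bash
cat > ov.py <<'E'
from h import *
def ov(name,T,cm,ry,out,b=(205,110,310,235),k=5,draw=True):
    im=np.load(name+'.npy'); s=cv2.resize(im[b[1]:b[3],b[0]:b[2],::-1],None,fx=k,fy=k,interpolation=cv2.INTER_CUBIC)
    R=chuteR(ry)
    def d(pts,col):
        X=cm+np.array(pts)@R.T/1000; u=((proj('wrist',X,T)-b[:2]+.5)*k-.5).astype(int); cv2.polylines(s,[u.reshape(-1,1,2)],True,col,1)
    if draw:
        d([(-20,-50,0),(-20,50,0),(38,50,0),(38,-50,0)],(0,0,255)); d([(-6.5,-33,-55),(-6.5,33,-55),(6.5,33,-55),(6.5,-33,-55)],(255,0,0))
    cv2.imwrite(f'pics/{out}.png',s)
E
python3 - <<'E'
from ov import *
T=np.load('w4T.npy'); ov('w4',T,CM,RY,'w4raw',draw=False); ov('w4',T,CM,RY,'w4ov')
E
```

```text
(no output)
```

View pics/w4raw.png

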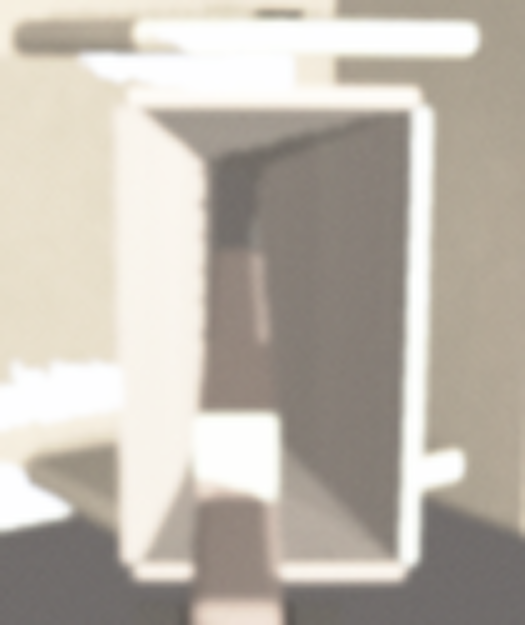

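View pics/w4ov.png

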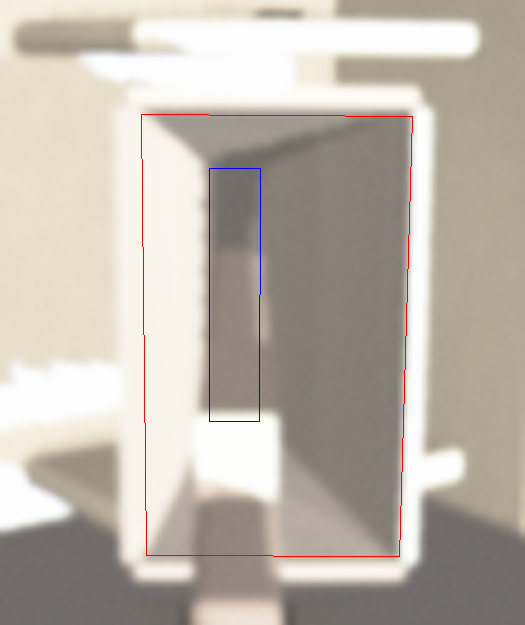

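```bash
python3 - <<'E'
from ov import *
T=np.load('w4T.npy')
W=lambda x,y:np.array([205+(x+.5)/5-.5,110+(y+.5)/5-.5])
pts=[((-20,50,0),W(143,108)),((38,50,0),W(412,108)),((38,-50,0),W(398,562)),((-20,-50,0),W(143,562)),((-6.5,33,-55),W(206,161))]
C=lambda x,y:np.array([85+(x+.5)/4-.5,165+(y+.5)/4-.5]); D=lambda x,y:np.array([300+(x+.5)/4-.5,190+(y+.5)/4-.5])
ex=[('scene',(-22,52,0),C(273,45)),('scene',(-22,-52,0),C(102,63)),('scene',(40,52,0),C(270,70)),('scene',(40,-52,0),C(80,92)),
('side',(-22,52,0),D(163,243)),('side',(-22,-52,0),D(400,322)),('side',(40,52,0),D(212,130)),('side',(40,-52,0),D(438,200))]
def mk(use):
    def g(v):
        R=chuteR(v[3]); a=[(proj('wrist',v[:3]+R@np.array(o)/1000,T)-q).ravel() for o,q in pts]
        if use: a+=[(proj(c,v[:3]+R@np.array(o)/1000)-q).ravel() for c,o,q in ex]
        return np.concatenate(a)
    return g
for u in (0,1):
    s=least_squares(mk(u),[*CM,RY]);v=s.x;print(np.round(v,4),np.round(s.fun,1)); print('shift in chute axes',np.round(chuteR(RY).T@(v[:3]-CM)*1000,1))
    X=chuteR(v[3])@[0,0,-.055]+v[:3]; print('throat shift',np.round(chuteR(RY).T@(X-CM)*1000,1))
# foot of the cassette as held
print('foot px', (proj('wrist',[(T@[-.0+.03,s_*.004,.133,1])[:3] for s_ in(-1,1)],T)-[205,110]+.5)*5)
E
```

```text
[ 0.5628 -0.2384  0.1591  0.2706] [-1.  -0.2  0.6  0.4  0.4 -0.3 -0.3 -0.5  0.3  0.6]
shift in chute axes [-0.4  2.   7.8]
throat shift [ -0.4   1.9 -47.2]
[ 0.5673 -0.2388  0.1537  0.2687] [-0.2  0.9  0.2  1.6 -0.  -1.   0.3 -1.3  0.7  1.4 -0.7 -0.2  0.1  1.
 -1.9 -1.3  1.4 -0.8  0.3  0.6 -2.4 -0.4 -0.2  0.7 -1.1 -0.5]
shift in chute axes [-0.1  0.4  0.9]
throat shift [ -0.1   0.2 -54.1]
foot px [[219.27998252 246.13746639]
 [265.88156601 246.15018849]]
```

```bash
cat >> h.py <<'E'
RY=.271; CM=np.array([.568,-.239,.153])+chuteR(RY)@[-.0005,.001,.002]
Zc=chuteR(RY)[:,2]; GC=rv(tchute(RY,1))
E
python3 - <<'E'
from h import *
f0=np.array(sensors.get_contact_force())
print(r.move_straight(CM+(.133-.020)*Zc,GC,speed=.1,f_stop=6))
print(r.move_straight(CM+(.133-.048)*Zc,GC,speed=.05,f_stop=5))
print(np.round(chuteR(RY).T@(sensors.get_contact_force()-f0),2), np.round(chuteR(RY).T@(tool()[:3,3]-CM),4),sensors.get_clock())
T=tool(); im=snap('wrist','w5'); np.save('w5.npy',im);np.save('w5T.npy',T); snap('side','s5')
from ov import ov
ov('w5',T,CM,RY,'w5raw',b=(200,130,320,250),draw=False)
E
```

```text
False
False
[0.55 0.1  0.35] [-0.0001 -0.      0.0849] 12.5083
```

View pics/w5raw.png

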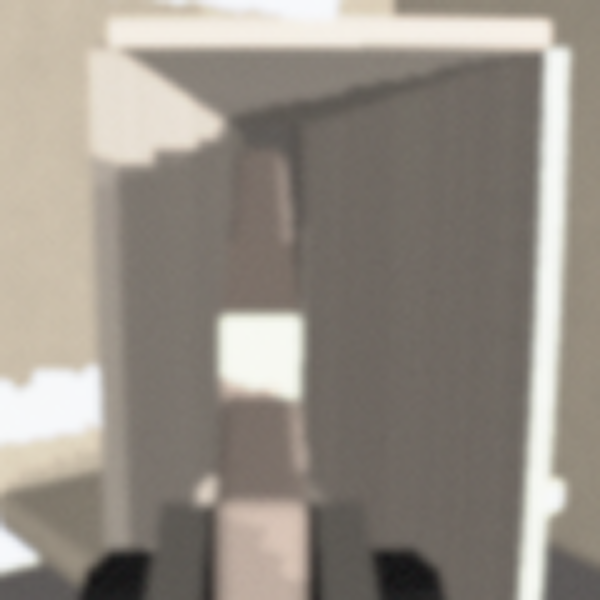

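View pics/s5.png

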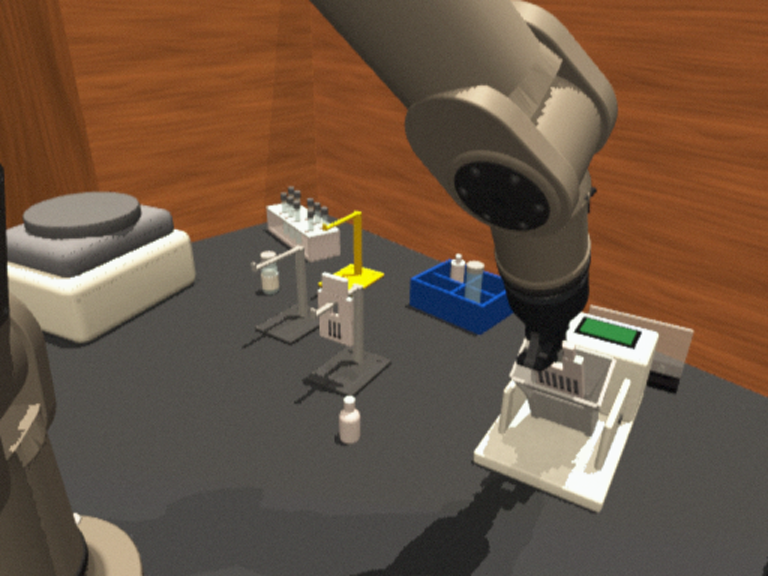

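```bash
python3 - <<'E'
from h import *
f0=np.array(sensors.get_contact_force())
print(r.move_straight(CM+(.133-.078)*Zc,GC,speed=.04,f_stop=6))
print(np.round(chuteR(RY).T@(sensors.get_contact_force()-f0),2), np.round(chuteR(RY).T@(tool()[:3,3]-CM),4),sensors.get_clock())
T=tool(); im=snap('wrist','w6'); np.save('w6.npy',im);np.save('w6T.npy',T)
from ov import ov
ov('w6',T,CM,RY,'w6raw',b=(200,130,320,250),draw=False)
E
```

```text
False
[ 0.31 -0.57 -0.13] [-0.     -0.0001  0.0551] 13.5083
```

View pics/w6raw.png

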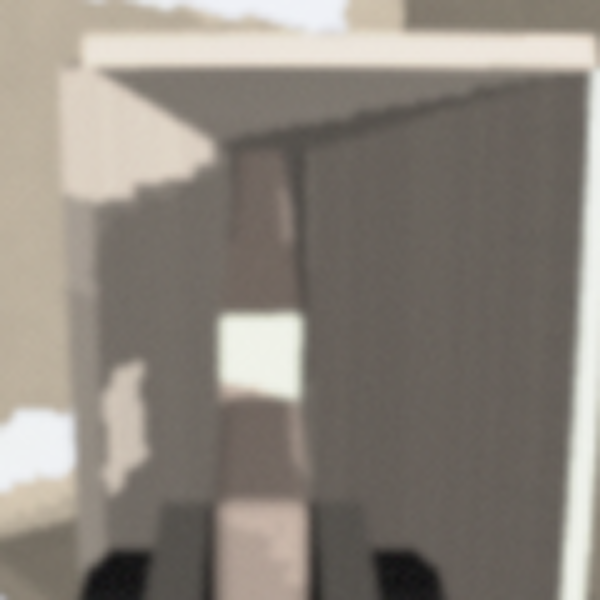

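```bash
python3 - <<'E'
from h import *
eoat.grip(.030); r.sleep(.5)
snap('wrist','w7');snap('side','s7'); print(sensors.get_clock())
E
```

```text
14.5083
```

View pics/w7.png

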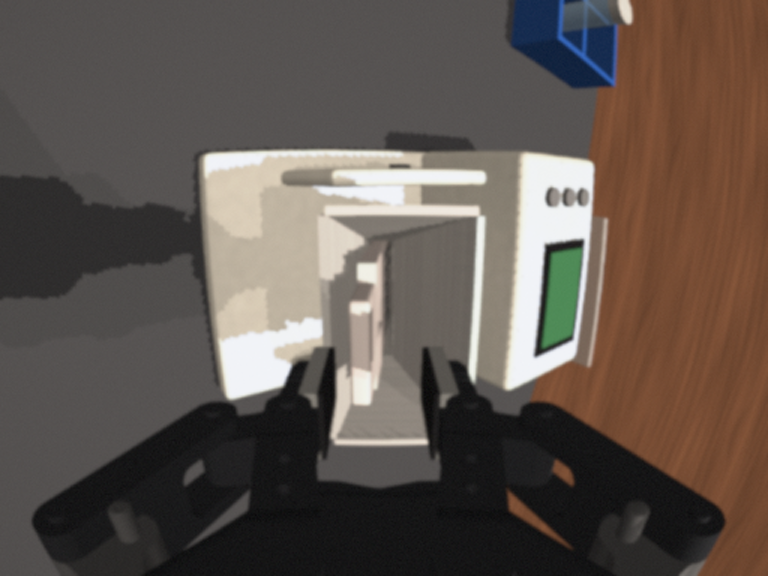

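View pics/s7.png

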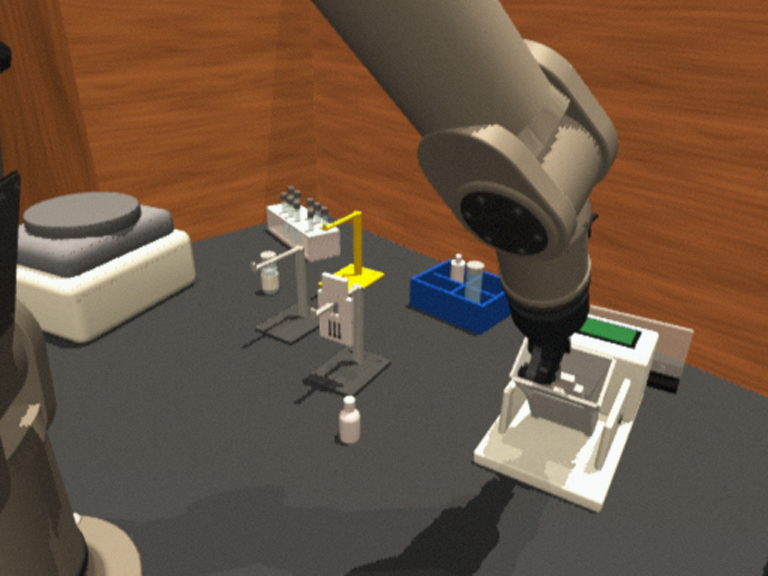

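```bash
python3 - <<'E'
from h import *
T=tool()
pts=[((-4,22),(351,303)),((4,22),(372,303)),((-4,-22),(352,403)),((4,-22),(371,403))]
R=chuteR(RY)
for h in (None,.026,.022):
    def g(v):
        z=v[2] if h is None else h
        return np.concatenate([(proj('wrist',CM+R@np.array([v[0]+o[0]/1000,v[1]+o[1]/1000,z]),T)-(np.array(q)+.5)/1.5+.5).ravel() for o,q in pts])
    s=least_squares(g,[0,0,.026]);print(h,np.round(s.x,4),np.round(s.fun,1))
E
```

```text
None [-0.0076 -0.0036  0.0107] [-0.4 -0.  -0.5  0.   0.5 -0.   0.5  0. ]
0.026 [-0.0069  0.0027  0.026 ] [-1.2 -3.   0.1 -3.  -0.1  3.6  1.2  3.7]
0.022 [-0.0071  0.0011  0.026 ] [-1.  -2.1 -0.1 -2.1  0.1  2.6  1.   2.7]
```

```bash
python3 - <<'E'
from h import *
R=chuteR(RY); at=lambda x,y,z:CM+R@np.array([x,y,z])
r.move_straight(at(0,0,.085),GC,speed=.12); eoat.grip(0,40)
r.move_straight(at(-.005,0.001,.065),GC,speed=.1)
r.sleep(.2); f0=np.array(sensors.get_contact_force())
hit=r.move_straight(at(-.005,0.001,.035),GC,speed=.03,f_stop=4); L=lambda:(np.round(R.T@(tool()[:3,3]-CM),4),np.round(R.T@(sensors.get_contact_force()-f0),1),round(sensors.get_clock(),2))
print(hit,*L())
np.save('f0.npy',f0)
T=tool(); snap('wrist','w8'); snap('scene','c8')
E
```

```text
True [-0.0052  0.0012  0.0397] [ 0.1 -0.3 -0.1] 16.65
```

View pics/w8.png

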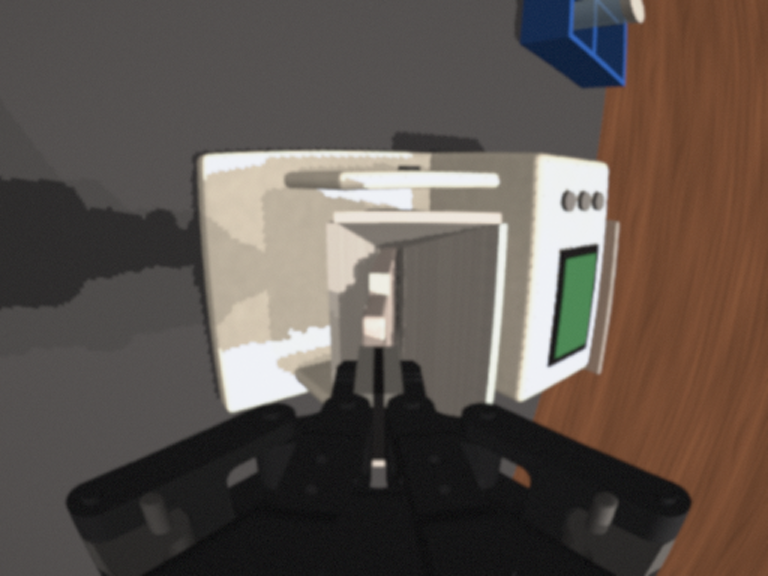

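```bash
python3 - <<'E'
from h import *
R=chuteR(RY); at=lambda x,y,z:CM+R@np.array([x,y,z]); f0=np.load('f0.npy')
L=lambda:(np.round(R.T@(tool()[:3,3]-CM),4),np.round(R.T@(sensors.get_contact_force()-f0),1),round(sensors.get_clock(),2))
print(sensors.get_grip_width())
for z in (.036,.032,.028,.024,.020,.016,.012,.008):
    hit=r.move_straight(at(-.005,0.001,z),GC,speed=.02,f_stop=25); print(z,hit,*L())
    if hit: break
snap('wrist','w9'); snap('scene','c9'); snap('side','s9')
E
```

```text
-0.0003661620989973192
0.036 False [-0.0052  0.0012  0.0359] [ 0.  -0.6  1. ] 17.1
0.032 False [-0.0048  0.001   0.0318] [ 0.5 -0.2  1.4] 17.45
0.028 False [-0.0045  0.0009  0.028 ] [2.5 0.8 4. ] 17.8
0.024 True [-0.0043 -0.0003  0.026 ] [ 1.6  1.1 11.1] 18.04
```

View pics/w9.png

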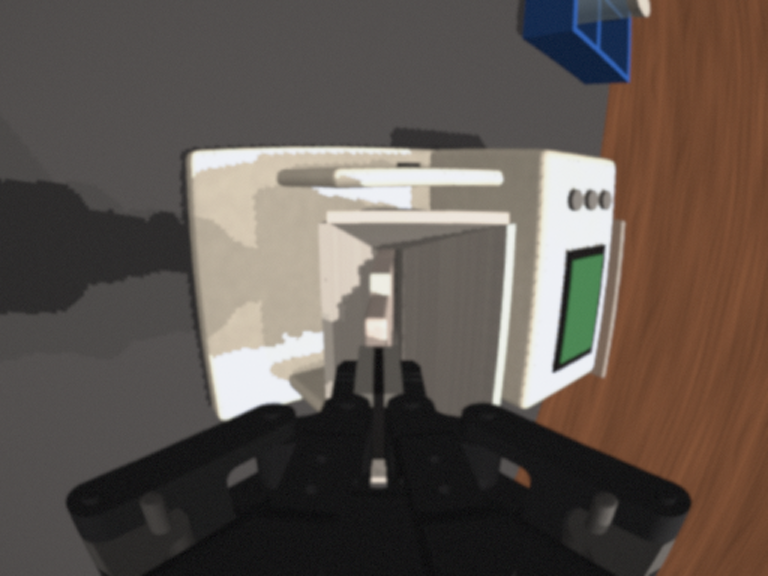

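View pics/s9.png

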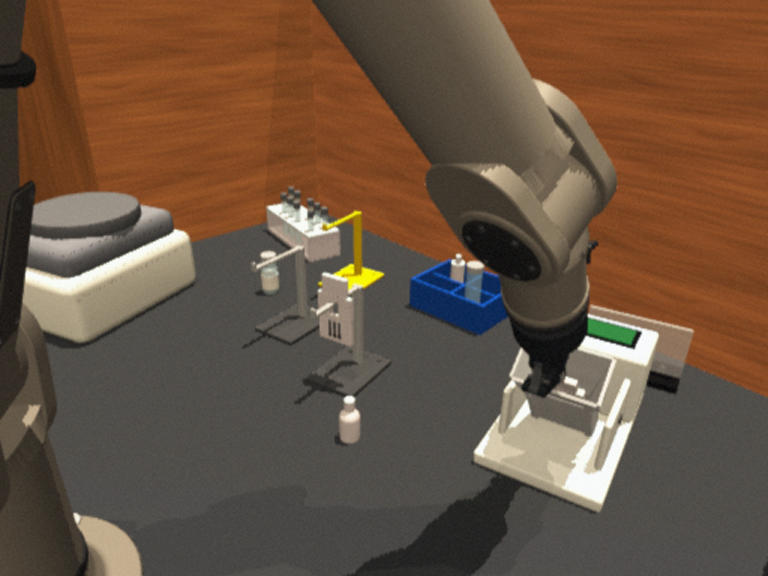

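```bash
python3 - <<'E'
from h import *
R=chuteR(RY); at=lambda x,y,z:CM+R@np.array([x,y,z]); f0=np.load('f0.npy')
L=lambda:(np.round(R.T@(tool()[:3,3]-CM),4),np.round(R.T@(sensors.get_contact_force()-f0),1),round(sensors.get_clock(),2))
hit=r.move_straight(at(-.004,0.001,.012),GC,speed=.02,f_stop=35); print(hit,*L())
r.move_straight(at(-.004,0.001,.09),GC,speed=.12); print(*L())
T=tool(); im=snap('wrist','w10'); np.save('w10.npy',im);np.save('w10T.npy',T); snap('scene','c10'); snap('side','s10')
from ov import ov
ov('w10',T,CM,RY,'w10raw',b=(200,130,320,250))
E
```

```text
True [-0.0043 -0.0019  0.0261] [ 1.1  2.7 15.2] 18.51
[-0.0041  0.0015  0.0895] [ 1.  -0.4 -0.2] 19.2
```

View pics/w10.png

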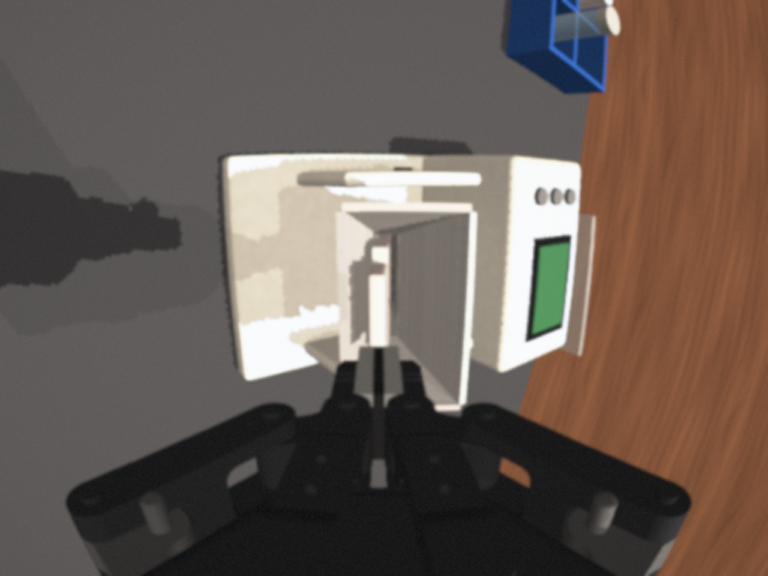

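View pics/s10.png

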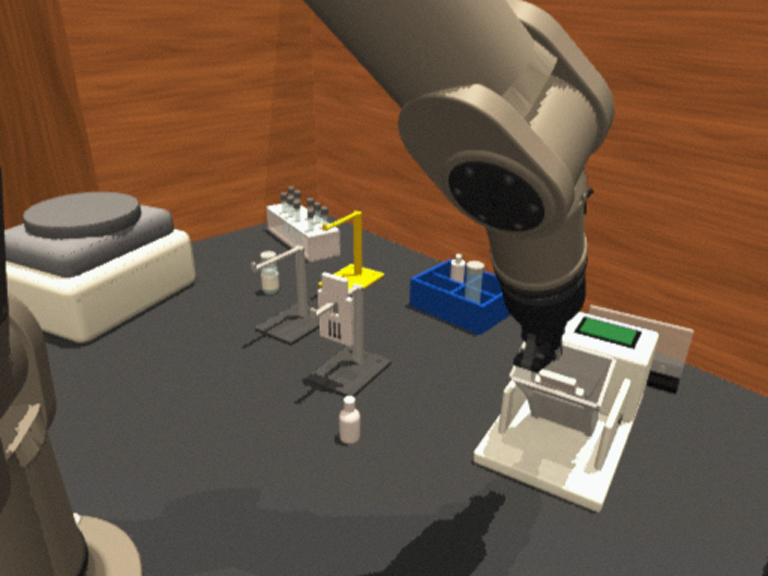

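```bash
python3 - <<'E'
from h import *
R=chuteR(RY); at=lambda x,y,z:CM+R@np.array([x,y,z])
r.move_straight(at(-.004,0.001,.2),GC,speed=.2)
T=tool(); im=snap('wrist','w11'); np.save('w11.npy',im);np.save('w11T.npy',T); a=snap('scene','c11'); b=snap('side','s11');np.save('c11.npy',a);np.save('s11.npy',b)
from ov import ov
ov('w11',T,CM,RY,'w11raw',b=(200,110,320,230),draw=False)
for n,i,bb in (('c11x',a,(95,165,175,235)),('s11x',b,(330,210,420,290))):
    cv2.imwrite(f'pics/{n}.png',cv2.resize(i[bb[1]:bb[3],bb[0]:bb[2],::-1],None,fx=7,fy=7,interpolation=cv2.INTER_CUBIC))
print(sensors.get_clock())
E
```

```text
20.2
```

View pics/c11x.png

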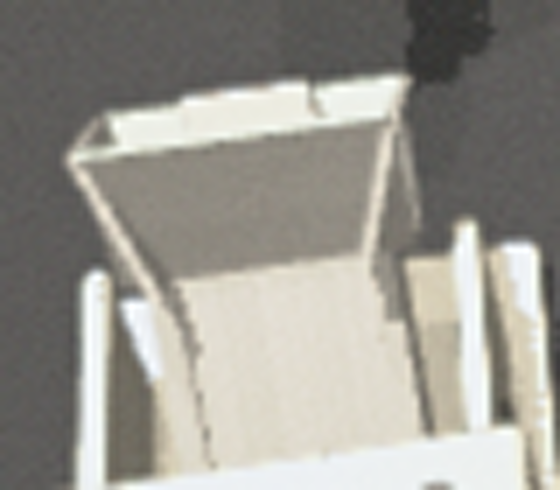

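View pics/s11x.png

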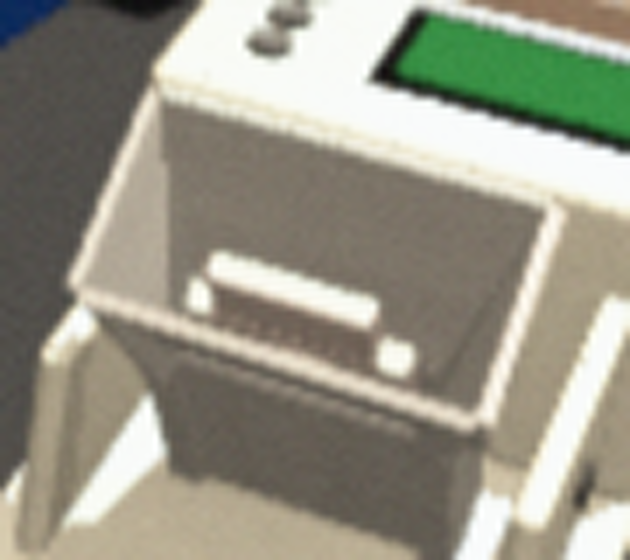

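View pics/w11raw.png

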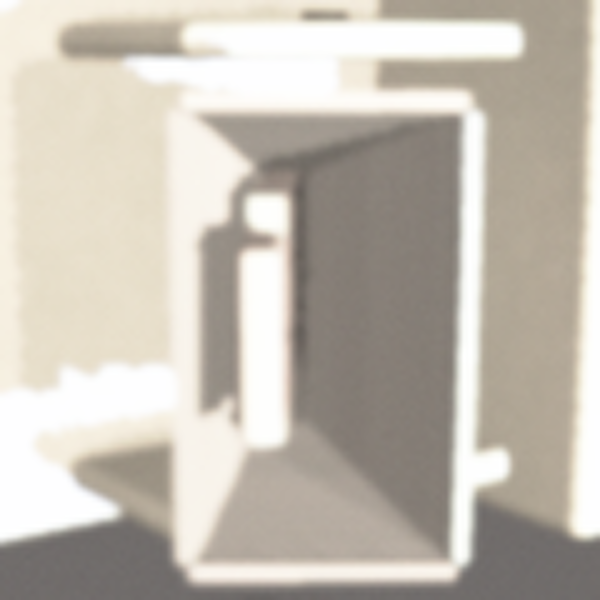

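```bash
python3 - <<'E'
from h import *
S=lambda x,y:np.array([330+(x+.5)/7-.5,210+(y+.5)/7-.5]); Q=lambda x,y:np.array([95+(x+.5)/7-.5,165+(y+.5)/7-.5])
W=lambda x,y:np.array([200+(x+.5)/5-.5,110+(y+.5)/5-.5]);T=np.load('w11T.npy')
w=3
ex=[('side',(38+w,50+w,0),S(155,90)),('side',(38+w,-50-w,0),S(566,207)),('side',(-20-w,-50-w,0),S(485,428)),('side',(-20-w,50+w,0),S(70,283)),
('scene',(-20-w,50+w,0),Q(408,75)),('scene',(-20-w,-50-w,0),Q(105,115)),('scene',(38+w,50+w,0),Q(400,115)),('scene',(38+w,-50-w,0),Q(70,160)),
('wrist',(-20,50,0),W(197,112)),('wrist',(38,50,0),W(465,112)),('wrist',(38,-50,0),W(450,562)),('wrist',(-20,-50,0),W(197,562))]
pj=lambda c,X:proj(c,X,T)
# tab points
tb=[('side',(4,22),S(213,253)),('side',(4,-22),S(381,297)),('side',(-4,22),S(209,277)),('side',(-4,-22),S(374,322)),
('wrist',(-4,22),W(241,248)),('wrist',(4,22),W(289,248)),('wrist',(-4,-22),W(243,446)),('wrist',(4,-22),W(287,446))]
for sel in (('side',),('wrist',),('side','scene','wrist')):
    def g(v):
        R=chuteR(v[3]); a=[(pj(c,v[:3]+R@np.array(o)/1000)-q).ravel() for c,o,q in ex if c in sel]
        a+=[(pj(c,v[:3]+R@np.array([v[4]+o[0]/1000,v[5]+o[1]/1000,v[6]]))-q).ravel() for c,o,q in tb if c in sel]
        return np.concatenate(a)
    s=least_squares(g,[*CM,RY,0,0,.006]);print(sel,np.round(s.x,4),'rms',round(np.sqrt(np.mean(s.fun**2)),2))
E
```

```text
('side',) [ 0.5556 -0.2457  0.1628  0.27    0.0077  0.0061 -0.0268] rms 0.56
('wrist',) [ 0.5634 -0.2382  0.1584  0.2658 -0.0047 -0.0006  0.0023] rms 0.55
('side', 'scene', 'wrist') [ 5.671e-01 -2.388e-01  1.541e-01  2.669e-01 -4.800e-03 -1.000e-04
  4.100e-03] rms 0.73
```

```bash
python3 - <<'E'
from h import *
print(sensors.get_clock(),np.round(sensors.get_contact_force(),1)); print(job.finish_job())
E
```

```text
20.2 [0.5 0.5 0.1]
the job is handed in; nothing more can be done
None
```

I took the tall cassette off its peg, let it slide down the chute into the well, and pressed it down to a firm stop. I then withdrew the arm and handed the job in at 20.2 s; no verdict is reported.

- **Lifting off the peg:** I gripped the tab at 45 N, raised it 14 mm and drew it out over the tip. The force readings on the tool changed by about 5 N at most during the lift and pull, well under the 20 N limit.
- **Into the reader:** The foot went past the throat with no contact force, and after release the cassette slid down onto the carriage.
- **Pressing:** Two presses, set to stop at 25 N and 35 N, ended within 0.1 mm of each other, which points to the carriage being on its stop. I could not read the carriage position directly.
- **Last checks:**
  - The tab end measures about 4 mm proud of the lip, from all three cameras fitted together and from the fingertip height. The wrist camera alone gives 2 mm, against the expected 6 mm, with a calibration good to about 2 mm.
  - A fit from the side camera alone disagreed (−27 mm). I set it aside as poorly conditioned.
  - The tab sits about 5 mm toward the robot, which is a slight lean within the slot's play. I estimate at most 0.06 rad, against the 0.12 rad limit.
- **Everything else:** In the side pictures from just after the press, the short pack still hung on its peg and the dropper and vial had not moved. The tool read about zero contact force at hand-in.

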